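Seat the tray post in the clear socket of the drying-rack foot

TASK

Take the steel post out of its wooden holder and push it down into a socket of the green-and-grey drying-rack foot until it is fully home, with the red band down at the socket's rim. Only one of the three sockets is clear, you cannot see which; the other two are clogged inside and stop the post with the band still well above the rim, so if you get one of those, draw the post out and try the next. Press steadily but gently, never forcing it, leave the post standing there on its own, and do not disturb the persimmons.

Things in the scene. Friction and masses are not known exactly. Their poses are not given: they have to be found in the camera images.
- post: Loose upright steel post, 17 mm diameter, 152 mm long, about 0.15 kg; origin at the centre of its lower end, z along the post upwards. The top 37 mm (from 115 to 152 mm above the lower end) is a black grip sleeve of 20 mm diameter. A red band, 5 mm wide, has its lower edge 60 mm above the lower end. The lower end has a 3 mm chamfer. It starts standing loose in the holder.
- post_tip (a point): Centre of the post's lower end (same point as post's origin).
- holder: Fixed wooden block, 80 x 80 x 40 mm high, origin at the centre of its underside on the table; in the middle of its top an upright hole of 21 mm diameter and 30 mm depth, in which the post stands (post's lower end 10 mm above the table).
- foot: Fixed drying-rack foot: grey plate 90 (x) x 220 (y) x 10 mm with three upright green tubes at y = +70, 0 and -70 mm; origin at the centre of its underside on the table, z up. Each tube: outer diameter 41 mm (49 at the rim), rim 82 mm above the table, bore 21 mm, flared to 29 mm over the top 8 mm. Forcing the post with over 40 N damages the foot. One socket is clear, two are clogged.
- left_mouth (a point): Centre of the rim of the +y tube, 82 mm above the table; the bore runs straight down. In every bore a snug cup lies 38 to 44 mm below the rim (varies); it resists the post with about 8 N, a little more if pushed faster (1 N per 15 mm/s), and stays where pushed. In the clear socket it goes down until the post bottoms 60 mm deep, the band's lower edge level with the rim.
- middle_mouth (a point): Centre of the rim of the middle tube, 82 mm above the table; made like the left one.
- right_mouth (a point): Centre of the rim of the -y tube, 82 mm above the table; made like the left one. In a clogged socket (any two of the three) the cup slides 2 to 8 mm and then stops dead with the post 46 mm deep and the band's lower edge 14 mm above the rim; it cannot be cleared.
- persimmon_1: Loose orange persimmon, 66 mm diameter, 46 mm high, 0.16 kg, on the table; origin at the centre of its underside. To be left alone.
- persimmon_2: Loose orange persimmon, 66 mm diameter, 46 mm high, 0.16 kg, on the table; origin at the centre of its underside. To be left alone.
- persimmon_3: Loose orange persimmon, 66 mm diameter, 46 mm high, 0.16 kg, on the table; origin at the centre of its underside. To be left alone.
Not all that is in view belongs to the job. Several things have the shape of the post; the one meant has the colours described above.

How it is judged:
By the outcome, as a careful person would: the job done as asked, in the order asked, and still so for the second after the job is handed in, with the robot touching nothing.
It also fails if it takes over 58 s, if anything falls off the work surface, if the arm or the gripper's body presses on something with over 40 N, if the wrist force passes 120 N, or if a joint passes its speed limit or range.

ROBOT

A 6-joint arm with a two-finger parallel gripper is mounted at the origin on the work surface. World frame = base frame: x ahead of the robot, y to its left, z up, the work surface at z = 0. Lengths are in m, angles in rad, forces in N, time in s.
With the tool pointing down it reaches from about 0.275 to 1 m from the base axis. Payload 8.4 kg.
Tool frame: the origin (TCP) lies between the finger pads; the fingertips stand 25 mm ahead of it and the grasp point (between the pads) lies 6 mm ahead of it; z points along the fingers, y is the direction in which the jaws open and shut (so a half turn about z gives the same grasp; the last joint's range is limited). The gripper opens to 85 mm and grips with 20 to 120 N. Pads are 22 mm wide; open, the fingers measure 114 mm over their backs; the gripper's body (76 mm by 85 mm) begins 54 mm behind the grasp point. The pads swing forward as they close: fully open they stand 13 mm farther back than shut.
Start: joints at [1.202, 0.353, 1.633, -0, 1.155, -0.002], TCP at [0.224, 0.583, 0.256] pointing down, gripper open.
Joint ranges: [-2.63, 2.63], [-0.92, 2.1], [0.06, 2.66], [-1.3, 4.44], [0, 2.69], [-3.02, 3.02]. Speed limits (rad/s): [2.22, 2.22, 2.79, 3.14, 3.14, 3.14].

INTERFACE

Orientations are given as [roll, pitch, yaw] about the fixed x, y, z axes, in that order (R = Rz(yaw) Ry(pitch) Rx(roll)).
In Python, from workcell import bot, grab_frame, get_calibration gives the robot as it stands.
- The arm moves only by the tool drive_tool, never from a script. Its argument "plan" is a list of rows, each an object of numbers: "wx", "wy", "wz": the turn, a rotation vector about the tool's x, y, z in degrees; "dx", "dy", "dz": the shift along the tool's x, y, z in mm; "jaw": the opening, from 0 (shut) to 1 (fully open). In form: [{"wx": .., "wy": .., "wz": .., "dx": .., "dy": .., "dz": .., "jaw": ..}, ...]. A call has 1 to 12 rows; each row is the pose to reach, as a shift and turn from the pose commanded when the call began, along the tool's axes at that moment; what a row does not reach only later rows make up. A row lasts 1/8 s, in which the tool goes at most 62.5 mm and 10.7 degrees, less where a joint would pass 70% of its speed; a pose out of reach is approached as far as the arm can. A call with a gripper value outside its range is refused whole. The fingers move at their own pace and stop on an object; "force" is the grip in N (left out, the last holds). Time passes only in rows, so rows that repeat a pose let the fingers close. It gives the time, the measured TCP pose, the force and the opening at its end, in the units of the state.
- bot.state(): the state, without advancing time (a new reading comes with each control period).
- grab_frame(name): name is "side" or "top" or "wrist"; returns (picture, depth): 480x640x3 uint8, red, green, blue; 480x640 float32, m along the optical axis (not along the pixel's ray), 0 where there is no reading.
- get_calibration(name): a dict with "intrinsics" (3x3 intrinsics, pixels), "T" (4x4, takes a point from camera to world coordinates). Camera axes: x right, y down, z forward; pixel columns grow to the right and rows downward; lengths in m; the calibration is good to about 2 mm. A picture is of the moment at which its call begins: read the wrist's pose just before it. get_calibration takes no time and is no camera call; for the wrist camera it gives the pose at the moment of the call.
- bot.finish_job(): hands the job in, once; it reports no verdict.
The state is a dict: "t": time; "joints": joint angles; "joint_velocities": joint speeds; "effort": joint torques, N m; "tool_pos": TCP position; "tool_rot": TCP orientation; "wrist_force": force on the tool from outside, world axes, zero at the start; "torque": the same for the moment, N m; "opening": finger opening in m.
Only numpy, scipy, OpenCV 4.12 (cv2) and the standard library are available. Lean on these libraries where they do the work, as an engineer would, in place of code of your own. Each camera call takes 0.05 s, during which the arm holds its last target. There are 200 camera calls.

## Working session

There is one attempt and no reset: what is moved stays moved. The work goes in short steps, Python scripts to look and compute and a tool call to move; the robot and the scene stay as the last step left them, time stands still between calls to the robot, and variables do not carry over. Pictures are saved under pics/ and viewed, about 8 in all and at most 12, crops included, and the job is handed in when it is done.

Besides the shell and the picture viewer there is one more tool, called after "Request:" by a JSON object that holds its "fn" and its "kwargs", one argument or row to a line. drive_tool: Moves the arm, as the interface text tells. Its arguments: {"type":"object","properties":{"plan":{"type":"array","items":{"type":"object","properties":{"wx":{"type":"number"},"wy":{"type":"number"},"wz":{"type":"number"},"dx":{"type":"number"},"dy":{"type":"number"},"dz":{"type":"number"},"jaw":{"type":"number"}}}},"force":{"type":"number"}},"required":["plan"]}

```bash
mkdir -p pics; cat > h.py <<'E'
import numpy as np,cv2
from workcell import bot,grab_frame,get_calibration
def shot(n,f):
    c=get_calibration(n);im,d=grab_frame(n);cv2.imwrite(f'pics/{f}.png',im[:,:,::-1]);np.savez(f'pics/{f}.npz',im=im,d=d,K=c['intrinsics'],T=c['T']);return im,d,c
def load(f):
    z=np.load(f'pics/{f}.npz');return z['im'],z['d'],dict(intrinsics=z['K'],T=z['T'])
def ray(c,u,v):
    T=np.array(c['T']);r=T[:3,:3]@np.linalg.inv(c['intrinsics'])@[u,v,1];return T[:3,3],r
def onz(c,u,v,z):
    o,r=ray(c,u,v);return o+r*(z-o[2])/r[2]
def pix(c,p):
    T=np.array(c['T']);q=np.array(c['intrinsics'])@(T[:3,:3].T@(np.array(p)-T[:3,3]));return q[:2]/q[2]
def cloud(d,c):
    v,u=np.mgrid[:480,:640];P=np.stack([u*d,v*d,d],-1)@np.linalg.inv(c['intrinsics']).T
    return P@np.array(c['T'])[:3,:3].T+np.array(c['T'])[:3,3]
E
python3 - <<'E'
from h import *
a=shot('top','top0');b=shot('side','side0')
print(a[2],b[2],bot.state())
E
```

```text
{'intrinsics': array([[621.04096563,   0.        , 321.17482112],
       [  0.        , 621.04096563, 236.16098462],
       [  0.        ,   0.        ,   1.        ]]), 'T': array([[-0.00551739, -0.99581142,  0.0912643 ,  0.44245263],
       [-0.99997175,  0.00596022,  0.00458037, -0.01660884],
       [-0.00510514, -0.09123645, -0.99581617,  1.42731612],
       [ 0.        ,  0.        ,  0.        ,  1.        ]])} {'intrinsics': array([[514.11079848,   0.        , 327.23139287],
       [  0.        , 514.11079848, 243.02045212],
       [  0.        ,   0.        ,   1.        ]]), 'T': array([[ 0.85649058, -0.32716735,  0.39923102,  0.20767225],
       [-0.51614602, -0.53665585,  0.66752812, -0.60581987],
       [-0.00414374, -0.77779305, -0.6285068 ,  0.65641051],
       [ 0.        ,  0.        ,  0.        ,  1.        ]])} {'t': 0.1, 'joints': array([ 1.20162478e+00,  3.53573395e-01,  1.63403488e+00, -1.59401835e-05,
        1.15520357e+00, -2.39766917e-03]), 'joint_velocities': array([-0.00074527, -0.00110772, -0.00204077, -0.00032708, -0.00147514,
        0.00014208]), 'effort': array([-1.44862905e-03, -6.06356478e+01, -3.42819500e+01,  2.90243946e-06,
        4.07349231e-03, -4.79823115e-06]), 'tool_pos': array([0.22399335, 0.58307234, 0.25565082]), 'tool_rot': array([-3.14037343e+00,  1.16521995e-05,  2.77482522e+00]), 'wrist_force': array([-0.23896357, -0.21061427,  1.01217649]), 'torque': array([-0.0192337 , -0.00865989,  0.00502647]), 'opening': 0.08541619419214132}
```

View pics/top0.png

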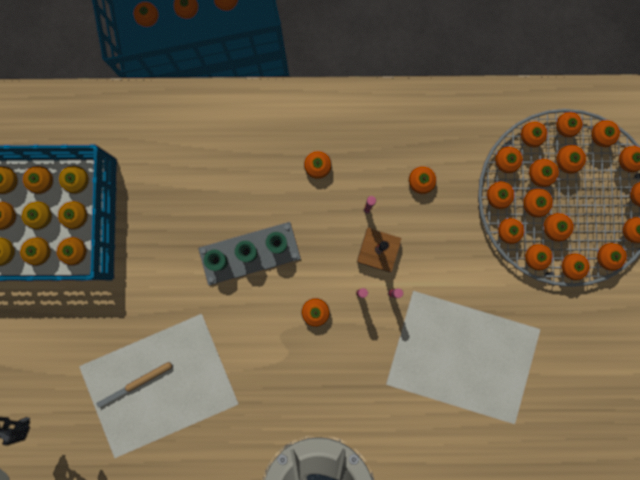

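View pics/side0.png

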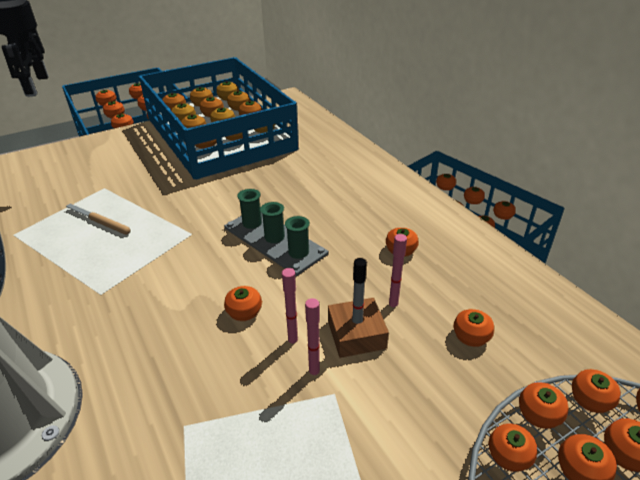

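The top view shows the holder at (380,250) with the black-topped post at (383,246), the foot with tubes at (215,259), (246,251) and (277,241), and loose persimmons at (318,165), (423,180) and (316,312). Things that could be mistaken for the post, by side-view pixel: the black/steel one in the holder (359,270), and pink ones at (290,300), (313,335) and (398,270). I choose the black-sleeved one and will check it in a crop.

```bash
python3 - <<'E'
from h import *
im,d,c=load('top0');si,sd,sc=load('side0')
P=cloud(d,c);S=cloud(sd,sc)
h=cv2.cvtColor(im,cv2.COLOR_RGB2HSV)
# post: dark blob near (383,246)
def cl(pts,lo,hi,x,y,r):
    m=(pts[...,2]>lo)&(pts[...,2]<hi)&(np.hypot(pts[...,0]-x,pts[...,1]-y)<r);return m
p0=onz(c,383,246,.162);print('post top ray',p0)
for nm,Q in(('top',P),('side',S)):
    m=cl(Q,.10,.175,p0[0],p0[1],.03);q=Q[m];print(nm,m.sum(),q.mean(0),q.min(0),q.max(0))
    for a,b in((.05,.08),(.08,.11),(.12,.14),(.14,.17)):
        q=Q[cl(Q,a,b,p0[0],p0[1],.03)];
        if len(q):print('  ',a,len(q),q.mean(0).round(4))
# holder top
m=cl(P,.034,.046,p0[0],p0[1],.07);u=np.argwhere(m)[:,::-1].astype(np.float32);r=cv2.minAreaRect(u);print('holder',r,onz(c,*r[0],.04))
# side axis of the post: pixel of top
print('pix side of post top',pix(sc,[p0[0],p0[1],.162]))
# green tubes
g=cv2.inRange(h,(60,60,20),(95,255,255))
for u0 in((215,259),(246,251),(277,241)):
    p=onz(c,*u0,.082);mm=cl(P,.074,.09,p[0],p[1],.035);u=np.argwhere(mm)[:,::-1].astype(np.float32)
    (ce,rad)=cv2.minEnclosingCircle(u);q=P[mm];print('tube',u0,len(u),ce,rad,onz(c,*ce,.082),q[:,2].mean(),(q.min(0)+q.max(0))/2)
    q=S[cl(S,.074,.09,p[0],p[1],.035)];print('   side',len(q),(q.min(0)+q.max(0))/2)
for n,u0,z in(('k1',(371,202),.15),('k2',(362,293),.15),('k3',(397,293),.15),('p1',(318,165),.03),('p2',(423,180),.03),('p3',(316,312),.03)):
    print(n,onz(c,*u0,z),P[u0[1],u0[0]])
a=cv2.resize(si[230:390,260:420],(480,480),interpolation=2);b=cv2.resize(im[190:310,190:420],(800,417),interpolation=2)
a=cv2.copyMakeBorder(a,0,0,0,0,0);cv2.imwrite('pics/crop.png',a[:,:,::-1])
E
```

```text
post top ray [ 0.53748562 -0.13692185  0.162     ]
top 94 [ 0.53789902 -0.13839274  0.15579641] [ 0.52907887 -0.14922125  0.10011765] [ 0.54779651 -0.13019215  0.16910218]
   0.05 10 [ 0.5347 -0.1349  0.0687]
   0.08 12 [ 0.5349 -0.1346  0.0968]
   0.12 5 [ 0.5345 -0.1332  0.1349]
   0.14 84 [ 0.5383 -0.1389  0.16  ]
side 440 [ 0.53799711 -0.14626915  0.13788275] [ 0.53044986 -0.15287939  0.10000382] [ 0.54993748 -0.13200602  0.16231536]
   0.05 140 [ 0.5374 -0.1466  0.0651]
   0.08 152 [ 0.5378 -0.1468  0.0948]
   0.12 116 [ 0.537  -0.1473  0.1313]
   0.14 221 [ 0.5387 -0.1455  0.1542]
holder ((379.23785400390625, 249.72705078125), (35.87847900390625, 36.09904479980469), 17.10272979736328) [ 0.53833604 -0.13998601  0.04      ]
pix side of post top [356.16293679 260.0401071 ]
tube (215, 259) 286 (214.0, 260.0) 10.816754341125488 [0.51520217 0.22239298 0.082     ] 0.08100802971310299 [0.51530548 0.22216232 0.08112251]
   side 230 [0.51763999 0.22032373 0.07872059]
tube (246, 251) 286 (245.14285278320312, 251.14285278320312) 10.858181953430176 [0.5340614  0.15489179 0.082     ] 0.0810129375309964 [0.5345281  0.15435781 0.08152867]
   side 249 [0.53611083 0.15300007 0.07857519]
tube (277, 241) 276 (276.1971740722656, 242.32394409179688) 10.807765007019043 [0.55287794 0.08744144 0.082     ] 0.08127993944500159 [0.55364697 0.08717247 0.08128652]
   side 278 [0.55569301 0.08612125 0.07859101]
k1 [ 0.6300761  -0.11451212  0.15      ] [ 0.62962962 -0.11427914  0.15303958]
k2 [ 0.442151  -0.0936787  0.15     ] [ 0.44215177 -0.09348072  0.15328113]
k3 [ 0.4417558  -0.16529716  0.15      ] [ 0.44175621 -0.16520935  0.15075431]
p1 [ 0.73372701 -0.00383254  0.03      ] [ 0.72925818 -0.00402856  0.0514381 ]
p2 [ 0.69750216 -0.24267948  0.03      ] [ 0.69424488 -0.2397923   0.04784533]
p3 [0.40041278 0.00232031 0.03      ] [0.40109514 0.00201306 0.05268032]
```

View pics/crop.png

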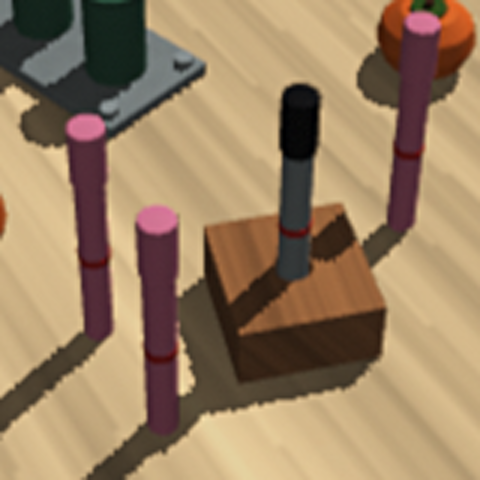

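The crop confirms it: black sleeve, steel shaft and red band, standing upright in the holder at about (0.5385, -0.1395). The neighbouring posts are pink. I'll move above it.

Request:
{"fn": "drive_tool", "kwargs": {
  "plan": [
    {"dx": -553, "dy": -562, "dz": -40, "jaw": 1},
    {"dx": -553, "dy": -562, "dz": -40, "jaw": 1},
    {"dx": -553, "dy": -562, "dz": -40, "jaw": 1},
    {"dx": -553, "dy": -562, "dz": -40, "jaw": 1},
    {"dx": -553, "dy": -562, "dz": -40, "jaw": 1},
    {"dx": -553, "dy": -562, "dz": -40, "jaw": 1},
    {"dx": -553, "dy": -562, "dz": -40, "jaw": 1},
    {"dx": -553, "dy": -562, "dz": -40, "jaw": 1},
    {"dx": -553, "dy": -562, "dz": -40, "jaw": 1},
    {"dx": -553, "dy": -562, "dz": -40, "jaw": 1},
    {"dx": -553, "dy": -562, "dz": -40, "jaw": 1},
    {"dx": -553, "dy": -562, "dz": -40, "jaw": 1}
  ],
  "force": 40
}}

```text
$.plan[0]: bad value
```

Request:
{"fn": "drive_tool", "kwargs": {
  "plan": [
    {"wx": 0, "wy": 0, "wz": 0, "dx": -44, "dy": -44, "dz": -5, "jaw": 1.0}
  ],
  "force": 40
}}

```text
t: 0.22
tool_pos: [0.2488, 0.528, 0.2604]
tool_rot: [3.141, -0.0, 2.778]
wrist_force: [1.7, -0.1, 0.7]
opening: 0.0858
```

Request:
{"fn": "drive_tool", "kwargs": {
  "plan": [
    {"wx": 0, "wy": 0, "wz": 0, "dx": -43, "dy": -43, "dz": -10, "jaw": 1},
    {"wx": 0, "wy": 0, "wz": 0, "dx": -86, "dy": -86, "dz": -20, "jaw": 1},
    {"wx": 0, "wy": 0, "wz": 0, "dx": -129, "dy": -129, "dz": -30, "jaw": 1},
    {"wx": 0, "wy": 0, "wz": 0, "dx": -172, "dy": -172, "dz": -35, "jaw": 1},
    {"wx": 0, "wy": 0, "wz": 0, "dx": -215, "dy": -215, "dz": -35, "jaw": 1},
    {"wx": 0, "wy": 0, "wz": 0, "dx": -258, "dy": -258, "dz": -35, "jaw": 1},
    {"wx": 0, "wy": 0, "wz": 0, "dx": -301, "dy": -301, "dz": -35, "jaw": 1},
    {"wx": 0, "wy": 0, "wz": 0, "dx": -344, "dy": -344, "dz": -35, "jaw": 1},
    {"wx": 0, "wy": 0, "wz": 0, "dx": -387, "dy": -387, "dz": -35, "jaw": 1},
    {"wx": 0, "wy": 0, "wz": 0, "dx": -430, "dy": -430, "dz": -35, "jaw": 1},
    {"wx": 0, "wy": 0, "wz": 0, "dx": -473, "dy": -473, "dz": -35, "jaw": 1},
    {"wx": 0, "wy": 0, "wz": 0, "dx": -509, "dy": -518, "dz": -35, "jaw": 1}
  ]
}}

```text
t: 1.72
tool_pos: [0.5394, -0.1416, 0.296]
tool_rot: [3.141, -0.0, 2.775]
wrist_force: [0.3, 0.7, -0.5]
opening: 0.0854
```

```bash
cat >> h.py <<'E'
def delta(p):
    from scipy.spatial.transform import Rotation as R
    s=bot.state();return (R.from_euler('xyz',s['tool_rot']).as_matrix().T@(np.array(p)-s['tool_pos'])*1000).round(1)
E
python3 - <<'E'
from h import *
im,d,c=shot('wrist','w1');P=cloud(d,c)
m=(P[...,2]>.145)&(P[...,2]<.175)&(np.hypot(P[...,0]-.539,P[...,1]+.14)<.03)
u=np.argwhere(m)[:,::-1].astype(np.float32)
if len(u):
    ce,r=cv2.minEnclosingCircle(u);print(len(u),ce,r,onz(c,*ce,.162),P[m].mean(0))
print(pix(c,[.539,-.14,.162]),bot.state()['tool_pos'],delta([.5385,-.1395,.1495]))
E
```

```text
556 (321.3219299316406, 238.07534790039062) 14.11701488494873 [ 0.53874913 -0.1389506   0.162     ] [ 0.53957919 -0.13923978  0.15967198]
[320.18632632 238.82135496] [ 0.54101645 -0.1471877   0.29603281] [  5.5   6.7 146.5]
```

View pics/w1.png

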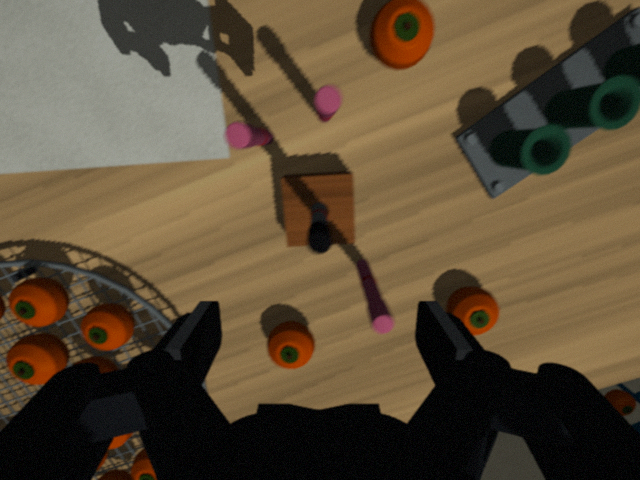

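Request:
{"fn": "drive_tool", "kwargs": {
  "plan": [
    {"wx": 0, "wy": 0, "wz": 0, "dx": 0, "dy": 0, "dz": 0, "jaw": 1},
    {"wx": 0, "wy": 0, "wz": 0, "dx": 0, "dy": 0, "dz": 30, "jaw": 1},
    {"wx": 0, "wy": 0, "wz": 0, "dx": 0, "dy": 0, "dz": 60, "jaw": 1},
    {"wx": 0, "wy": 0, "wz": 0, "dx": 0, "dy": 1, "dz": 85, "jaw": 1},
    {"wx": 0, "wy": 0, "wz": 0, "dx": 0, "dy": 1, "dz": 100, "jaw": 1},
    {"wx": 0, "wy": 0, "wz": 0, "dx": 0, "dy": 1, "dz": 100, "jaw": 1},
    {"wx": 0, "wy": 0, "wz": 0, "dx": 0, "dy": 1, "dz": 100, "jaw": 1}
  ]
}}

```text
t: 2.65
tool_pos: [0.5397, -0.1384, 0.1972]
tool_rot: [3.141, 0.001, 2.775]
wrist_force: [0.2, 1.0, 0.2]
opening: 0.0856
```

```bash
python3 - <<'E'
from h import *
s=bot.state();print(s['tool_pos'],s['joint_velocities'].round(3),delta([.539,-.139,.1495]))
E
```

```text
[ 0.53969583 -0.13838708  0.19722669] [-0.005 -0.006 -0.006  0.001 -0.001 -0.001] [ 0.5 -0.8 47.7]
```

Request:
{"fn": "drive_tool", "kwargs": {
  "plan": [
    {"wx": 0, "wy": 0, "wz": 0, "dx": 0, "dy": -1, "dz": 20, "jaw": 1},
    {"wx": 0, "wy": 0, "wz": 0, "dx": 0, "dy": -1, "dz": 40, "jaw": 1},
    {"wx": 0, "wy": 0, "wz": 0, "dx": 0, "dy": -1, "dz": 47, "jaw": 1},
    {"wx": 0, "wy": 0, "wz": 0, "dx": 0, "dy": -1, "dz": 47, "jaw": 0.5},
    {"wx": 0, "wy": 0, "wz": 0, "dx": 0, "dy": -1, "dz": 47, "jaw": 0.35},
    {"wx": 0, "wy": 0, "wz": 0, "dx": 0, "dy": -1, "dz": 47, "jaw": 0.2},
    {"wx": 0, "wy": 0, "wz": 0, "dx": 0, "dy": -1, "dz": 47, "jaw": 0.1},
    {"wx": 0, "wy": 0, "wz": 0, "dx": 0, "dy": -1, "dz": 47, "jaw": 0},
    {"wx": 0, "wy": 0, "wz": 0, "dx": 0, "dy": -1, "dz": 47, "jaw": 0},
    {"wx": 0, "wy": 0, "wz": 0, "dx": 0, "dy": -1, "dz": 47, "jaw": 0},
    {"wx": 0, "wy": 0, "wz": 0, "dx": 0, "dy": -1, "dz": 47, "jaw": 0}
  ],
  "force": 45
}}

```text
t: 4.03
tool_pos: [0.5393, -0.1396, 0.1499]
tool_rot: [3.141, 0.001, 2.775]
wrist_force: [-0.3, 0.0, 6.0]
opening: 0.0191
```

Request:
{"fn": "drive_tool", "kwargs": {
  "plan": [
    {"wx": 0, "wy": 0, "wz": 0, "dx": 0, "dy": 0, "dz": -8, "jaw": 0},
    {"wx": 0, "wy": 0, "wz": 0, "dx": 0, "dy": 0, "dz": -20, "jaw": 0},
    {"wx": 0, "wy": 0, "wz": 0, "dx": 0, "dy": 0, "dz": -40, "jaw": 0},
    {"wx": 0, "wy": 0, "wz": 0, "dx": 0, "dy": 0, "dz": -60, "jaw": 0},
    {"wx": 0, "wy": 0, "wz": 0, "dx": 0, "dy": 0, "dz": -80, "jaw": 0},
    {"wx": 0, "wy": 0, "wz": 0, "dx": 0, "dy": 0, "dz": -100, "jaw": 0},
    {"wx": 0, "wy": 0, "wz": 0, "dx": 0, "dy": 0, "dz": -110, "jaw": 0},
    {"wx": 0, "wy": 0, "wz": 0, "dx": 0, "dy": 0, "dz": -110, "jaw": 0},
    {"wx": 0, "wy": 0, "wz": 0, "dx": 0, "dy": 0, "dz": -110, "jaw": 0}
  ]
}}

```text
t: 5.15
tool_pos: [0.5384, -0.1394, 0.2586]
tool_rot: [-3.141, -0.001, 2.775]
wrist_force: [-0.0, -0.5, -1.8]
opening: 0.0187
```

```bash
python3 - <<'E'
from h import *
im,d,c=shot('side','s2')
s=bot.state();print(s['tool_pos'],s['wrist_force'],s['opening'])
x,y,z=s['tool_pos']
for k in(.02,.06,.115,.152): print(k,pix(c,[x,y,.120+k]))
# silhouette axis from depth
P=cloud(d,c);m=(np.hypot(P[...,0]-x,P[...,1]-y)<.035)&(P[...,2]>.09)&(P[...,2]<.27)
for a in np.arange(.1,.24,.02):
    q=P[m&(P[...,2]>a)&(P[...,2]<a+.02)]
    if len(q):print(a.round(2),len(q),q.mean(0).round(4))
print('zmin',P[m][:,2].min())
pt=delta([.5535,.0870,z]);print('to right tube',pt)
cr=cv2.resize(im[120:330,220:430],(560,560),interpolation=2);cv2.imwrite('pics/c2.png',cr[:,:,::-1])
E
```

```text
[ 0.53832159 -0.13940308  0.25846198] [ 0.20460377 -0.39181025 -2.31695734] 0.01890058598470015
0.02 [357.08960201 271.92718717]
0.06 [357.9854671  251.37174867]
0.115 [359.3211339  220.72515123]
0.152 [360.29552626 198.3679209 ]
0.1 3 [ 0.5359 -0.1432  0.1181]
0.12 107 [ 0.5369 -0.1467  0.1301]
0.14 115 [ 0.5369 -0.1466  0.1502]
0.16 117 [ 0.5367 -0.1467  0.1697]
0.18 137 [ 0.5369 -0.1467  0.1895]
0.2 133 [ 0.5369 -0.1467  0.2101]
0.22 88 [ 0.5335 -0.1489  0.2314]
zmin 0.11624406309908197
to right tube [6.700e+01 2.168e+02 1.000e-01]
```

View pics/c2.png

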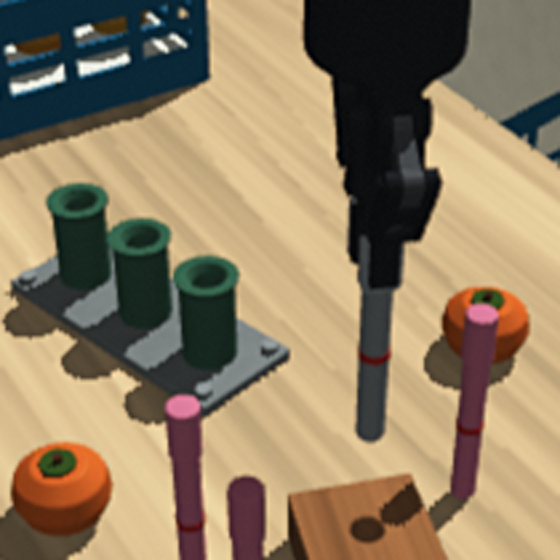

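The post hangs straight in the grip, with the tip at about z 0.118. The crop shows it clear of everything. Moving over the nearest (-y) tube.

Request:
{"fn": "drive_tool", "kwargs": {
  "plan": [
    {"wx": 0, "wy": 0, "wz": 0, "dx": 12, "dy": 40, "dz": 0, "jaw": 0},
    {"wx": 0, "wy": 0, "wz": 0, "dx": 26, "dy": 85, "dz": 0, "jaw": 0},
    {"wx": 0, "wy": 0, "wz": 0, "dx": 40, "dy": 130, "dz": 0, "jaw": 0},
    {"wx": 0, "wy": 0, "wz": 0, "dx": 53, "dy": 170, "dz": 0, "jaw": 0},
    {"wx": 0, "wy": 0, "wz": 0, "dx": 62, "dy": 200, "dz": 0, "jaw": 0},
    {"wx": 0, "wy": 0, "wz": 0, "dx": 67, "dy": 217, "dz": 0, "jaw": 0},
    {"wx": 0, "wy": 0, "wz": 0, "dx": 67, "dy": 217, "dz": 0, "jaw": 0},
    {"wx": 0, "wy": 0, "wz": 0, "dx": 67, "dy": 217, "dz": 0, "jaw": 0},
    {"wx": 0, "wy": 0, "wz": 0, "dx": 67, "dy": 217, "dz": 0, "jaw": 0}
  ]
}}

```text
t: 6.32
tool_pos: [0.5541, 0.0861, 0.2592]
tool_rot: [-3.141, -0.0, 2.774]
wrist_force: [0.8, 0.0, -1.8]
opening: 0.0186
```

```bash
python3 - <<'E'
from h import *
im,d,c=shot('wrist','w3')
s=bot.state();print(s['tool_pos'],s['wrist_force'])
P=cloud(d,c)
for x,y in((.5535,.0872),(.5343,.1546),(.5153,.2222)):
    m=(P[...,2]>.075)&(P[...,2]<.09)&(np.hypot(P[...,0]-x,P[...,1]-y)<.035)
    u=np.argwhere(m)[:,::-1].astype(np.float32)
    if len(u)<50: print(len(u));continue
    ce,r=cv2.minEnclosingCircle(u);q=P[m];print(len(u),ce,r,onz(c,*ce,.082).round(4),((q.min(0)+q.max(0))/2).round(4))
E
```

```text
[0.55408094 0.08618147 0.2592548 ] [ 0.05255855  0.44438608 -0.81339062]
1263 (321.1956481933594, 226.5) 25.645366668701172 [0.5551 0.0883 0.082 ] [0.5558 0.088  0.0795]
1782 (384.97955322265625, 179.860595703125) 27.734188079833984 [0.5358 0.1552 0.082 ] [0.5368 0.1553 0.0795]
2033 (455.7955322265625, 129.96804809570312) 30.71295738220215 [0.5177 0.2231 0.082 ] [0.5177 0.2228 0.0797]
```

View pics/w3.png

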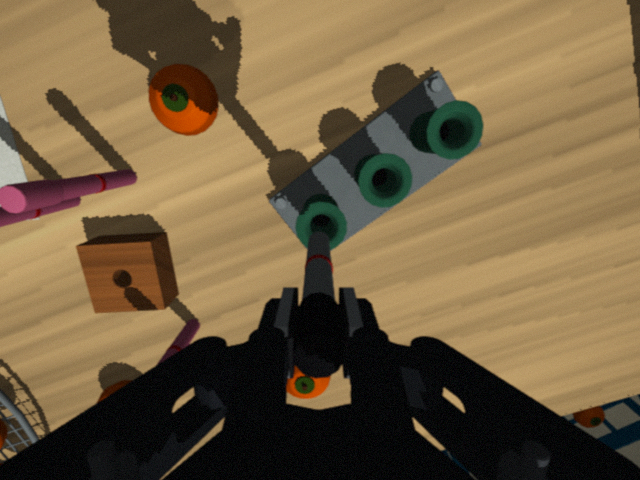

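The camera estimates for the rim agree to about 2 mm: the top camera gives (0.553, 0.087) and the wrist camera (0.555, 0.088). I'll aim for (0.5543, 0.0878), then enter the flare and check the side forces.

Request:
{"fn": "drive_tool", "kwargs": {
  "plan": [
    {"wx": 0, "wy": 0, "wz": 0, "dx": 0.4, "dy": 1.6, "dz": 10, "jaw": 0},
    {"wx": 0, "wy": 0, "wz": 0, "dx": 0.4, "dy": 1.6, "dz": 22, "jaw": 0},
    {"wx": 0, "wy": 0, "wz": 0, "dx": 0.4, "dy": 1.6, "dz": 32, "jaw": 0},
    {"wx": 0, "wy": 0, "wz": 0, "dx": 0.4, "dy": 1.6, "dz": 38, "jaw": 0},
    {"wx": 0, "wy": 0, "wz": 0, "dx": 0.4, "dy": 1.6, "dz": 43, "jaw": 0},
    {"wx": 0, "wy": 0, "wz": 0, "dx": 0.4, "dy": 1.6, "dz": 48, "jaw": 0},
    {"wx": 0, "wy": 0, "wz": 0, "dx": 0.4, "dy": 1.6, "dz": 52, "jaw": 0},
    {"wx": 0, "wy": 0, "wz": 0, "dx": 0.4, "dy": 1.6, "dz": 52, "jaw": 0}
  ]
}}

```text
t: 7.38
tool_pos: [0.5542, 0.0887, 0.207]
tool_rot: [-3.141, -0.0, 2.775]
wrist_force: [0.6, -0.4, -1.4]
opening: 0.019
```

Request:
{"fn": "drive_tool", "kwargs": {
  "plan": [
    {"wx": 0, "wy": 0, "wz": 0, "dx": 0, "dy": 0, "dz": 5, "jaw": 0},
    {"wx": 0, "wy": 0, "wz": 0, "dx": 0, "dy": 0, "dz": 10, "jaw": 0},
    {"wx": 0, "wy": 0, "wz": 0, "dx": 0, "dy": 0, "dz": 15, "jaw": 0},
    {"wx": 0, "wy": 0, "wz": 0, "dx": 0, "dy": 0, "dz": 19, "jaw": 0},
    {"wx": 0, "wy": 0, "wz": 0, "dx": 0, "dy": 0, "dz": 19, "jaw": 0}
  ]
}}

```text
t: 8.0
tool_pos: [0.5541, 0.0887, 0.1879]
tool_rot: [-3.141, -0.001, 2.775]
wrist_force: [-0.3, -1.0, -1.6]
opening: 0.0185
```

Request:
{"fn": "drive_tool", "kwargs": {
  "plan": [
    {"wx": 0, "wy": 0, "wz": 0, "dx": 0, "dy": 0, "dz": 2, "jaw": 0},
    {"wx": 0, "wy": 0, "wz": 0, "dx": 0, "dy": 0, "dz": 4, "jaw": 0},
    {"wx": 0, "wy": 0, "wz": 0, "dx": 0, "dy": 0, "dz": 6, "jaw": 0},
    {"wx": 0, "wy": 0, "wz": 0, "dx": 0, "dy": 0, "dz": 8, "jaw": 0},
    {"wx": 0, "wy": 0, "wz": 0, "dx": 0, "dy": 0, "dz": 10, "jaw": 0}
  ]
}}

```text
t: 8.62
tool_pos: [0.5548, 0.0887, 0.179]
tool_rot: [3.141, 0.001, 2.775]
wrist_force: [-2.1, -0.9, 6.6]
opening: 0.0189
```

The cup is felt at about 8 N. Continuing in small steps.

Request:
{"fn": "drive_tool", "kwargs": {
  "plan": [
    {"wx": 0, "wy": 0, "wz": 0, "dx": 0, "dy": 0, "dz": 1, "jaw": 0},
    {"wx": 0, "wy": 0, "wz": 0, "dx": 0, "dy": 0, "dz": 2, "jaw": 0}
  ]
}}

```text
t: 8.88
tool_pos: [0.5548, 0.0887, 0.1771]
tool_rot: [3.141, 0.001, 2.775]
wrist_force: [-2.2, -0.5, 5.7]
opening: 0.0189
```

Request:
{"fn": "drive_tool", "kwargs": {
  "plan": [
    {"wx": 0, "wy": 0, "wz": 0, "dx": 0, "dy": 0, "dz": 0.7, "jaw": 0},
    {"wx": 0, "wy": 0, "wz": 0, "dx": 0, "dy": 0, "dz": 1.4, "jaw": 0}
  ]
}}

```text
t: 9.12
tool_pos: [0.5548, 0.0887, 0.1758]
tool_rot: [3.141, 0.001, 2.775]
wrist_force: [-1.2, -0.9, 12.0]
opening: 0.0191
```

Request:
{"fn": "drive_tool", "kwargs": {
  "plan": [
    {"wx": 0, "wy": 0, "wz": 0, "dx": 0, "dy": 0, "dz": 0.6, "jaw": 0},
    {"wx": 0, "wy": 0, "wz": 0, "dx": 0, "dy": 0, "dz": 0.6, "jaw": 0}
  ]
}}

```text
t: 9.38
tool_pos: [0.5551, 0.0887, 0.1758]
tool_rot: [3.141, 0.002, 2.775]
wrist_force: [-2.4, -1.4, 12.8]
opening: 0.0188
```

Request:
{"fn": "drive_tool", "kwargs": {
  "plan": [
    {"wx": 0, "wy": 0, "wz": 0, "dx": 0, "dy": 0, "dz": 0.8, "jaw": 0},
    {"wx": 0, "wy": 0, "wz": 0, "dx": 0, "dy": 0, "dz": 0.8, "jaw": 0}
  ]
}}

```text
t: 9.62
tool_pos: [0.5555, 0.0887, 0.1757]
tool_rot: [3.14, 0.003, 2.775]
wrist_force: [-3.8, -1.2, 17.5]
opening: 0.0188
```

It stopped dead at 46 mm deep, with force rising to 17 N and no further travel, so this socket is clogged. Drawing out and shifting to the middle tube.

Request:
{"fn": "drive_tool", "kwargs": {
  "plan": [
    {"wx": 0, "wy": 0, "wz": 0, "dx": 0, "dy": 0, "dz": -6, "jaw": 0},
    {"wx": 0, "wy": 0, "wz": 0, "dx": 0, "dy": 0, "dz": -18, "jaw": 0},
    {"wx": 0, "wy": 0, "wz": 0, "dx": 0, "dy": 0, "dz": -32, "jaw": 0},
    {"wx": 0, "wy": 0, "wz": 0, "dx": 0, "dy": 0, "dz": -46, "jaw": 0},
    {"wx": 0, "wy": 0, "wz": 0, "dx": 0, "dy": 0, "dz": -60, "jaw": 0},
    {"wx": 0, "wy": 0, "wz": 0, "dx": 0, "dy": 0, "dz": -72, "jaw": 0},
    {"wx": 0, "wy": 0, "wz": 0, "dx": 0, "dy": 0, "dz": -78, "jaw": 0},
    {"wx": 0, "wy": 0, "wz": 0, "dx": 20, "dy": 27, "dz": -78, "jaw": 0},
    {"wx": 0, "wy": 0, "wz": 0, "dx": 42, "dy": 56, "dz": -78, "jaw": 0},
    {"wx": 0, "wy": 0, "wz": 0, "dx": 42, "dy": 56, "dz": -78, "jaw": 0},
    {"wx": 0, "wy": 0, "wz": 0, "dx": 42, "dy": 56, "dz": -78, "jaw": 0},
    {"wx": 0, "wy": 0, "wz": 0, "dx": 42, "dy": 56, "dz": -78, "jaw": 0}
  ]
}}

```text
t: 11.12
tool_pos: [0.5354, 0.1554, 0.2514]
tool_rot: [-3.141, -0.0, 2.774]
wrist_force: [-0.4, 0.5, -1.4]
opening: 0.0192
```

```bash
python3 - <<'E'
from h import *
im,d,c=shot('side','s4')
s=bot.state();x,y,z=s['tool_pos'];print(s['tool_pos'],s['wrist_force'],delta([.5353,.1553,z]))
P=cloud(d,c);m=(np.hypot(P[...,0]-x,P[...,1]-y)<.035)&(P[...,2]>.095)&(P[...,2]<.22)
for a in np.arange(.1,.2,.02):
    q=P[m&(P[...,2]>a)&(P[...,2]<a+.02)]
    if len(q):print(a.round(2),len(q),q.mean(0).round(4))
print('zmin',P[m][:,2].min())
h=cv2.cvtColor(im,cv2.COLOR_RGB2HSV);r=cv2.inRange(h,(0,120,60),(8,255,255))|cv2.inRange(h,(172,120,60),(180,255,255))
u=pix(c,[x,y,z-.140+.0625]);print('band expected',u);a,b=u.astype(int);k=np.argwhere(r[b-12:b+13,a-10:a+11]);print(len(k),k.mean(0)[::-1]+[a-10,b-12])
E
```

```text
[0.53536173 0.15534495 0.25141618] [-0.23975282 -0.51148499 -1.97804936] [ 0.  -0.1  0. ]
0.1 32 [0.5346 0.1472 0.1159]
0.12 84 [0.5352 0.1474 0.1301]
0.14 83 [0.5354 0.1471 0.1503]
0.16 87 [0.5349 0.1471 0.1702]
0.18 94 [0.5351 0.1471 0.1899]
zmin 0.10907193480978739
band expected [267.0937521  166.40253641]
23 [269.2173913  168.52173913]
```

Post still vertical and unslipped, centred over the middle mouth. Descending to 34 mm deep.

Request:
{"fn": "drive_tool", "kwargs": {
  "plan": [
    {"wx": 0, "wy": 0, "wz": 0, "dx": 0, "dy": 0, "dz": 8, "jaw": 0},
    {"wx": 0, "wy": 0, "wz": 0, "dx": 0, "dy": 0, "dz": 16, "jaw": 0},
    {"wx": 0, "wy": 0, "wz": 0, "dx": 0, "dy": 0, "dz": 24, "jaw": 0},
    {"wx": 0, "wy": 0, "wz": 0, "dx": 0, "dy": 0, "dz": 30, "jaw": 0},
    {"wx": 0, "wy": 0, "wz": 0, "dx": 0, "dy": 0, "dz": 35, "jaw": 0},
    {"wx": 0, "wy": 0, "wz": 0, "dx": 0, "dy": 0, "dz": 39, "jaw": 0},
    {"wx": 0, "wy": 0, "wz": 0, "dx": 0, "dy": 0, "dz": 43, "jaw": 0},
    {"wx": 0, "wy": 0, "wz": 0, "dx": 0, "dy": 0, "dz": 45, "jaw": 0}
  ]
}}

```text
t: 12.18
tool_pos: [0.5351, 0.1561, 0.2063]
tool_rot: [-3.141, -0.0, 2.775]
wrist_force: [-0.1, 0.8, -0.8]
opening: 0.0189
```

Request:
{"fn": "drive_tool", "kwargs": {
  "plan": [
    {"wx": 0, "wy": 0, "wz": 0, "dx": 0, "dy": 0, "dz": 5, "jaw": 0},
    {"wx": 0, "wy": 0, "wz": 0, "dx": 0, "dy": 0, "dz": 10, "jaw": 0},
    {"wx": 0, "wy": 0, "wz": 0, "dx": 0, "dy": 0, "dz": 15, "jaw": 0},
    {"wx": 0, "wy": 0, "wz": 0, "dx": 0, "dy": 0, "dz": 18, "jaw": 0},
    {"wx": 0, "wy": 0, "wz": 0, "dx": 0, "dy": 0, "dz": 18, "jaw": 0}
  ]
}}

```text
t: 12.8
tool_pos: [0.535, 0.156, 0.1882]
tool_rot: [-3.141, -0.0, 2.775]
wrist_force: [0.3, 0.7, -1.7]
opening: 0.0191
```

Request:
{"fn": "drive_tool", "kwargs": {
  "plan": [
    {"wx": 0, "wy": 0, "wz": 0, "dx": 0, "dy": 0, "dz": 2, "jaw": 0},
    {"wx": 0, "wy": 0, "wz": 0, "dx": 0, "dy": 0, "dz": 4, "jaw": 0},
    {"wx": 0, "wy": 0, "wz": 0, "dx": 0, "dy": 0, "dz": 6, "jaw": 0},
    {"wx": 0, "wy": 0, "wz": 0, "dx": 0, "dy": 0, "dz": 8, "jaw": 0},
    {"wx": 0, "wy": 0, "wz": 0, "dx": 0, "dy": 0, "dz": 9.5, "jaw": 0}
  ]
}}

```text
t: 13.42
tool_pos: [0.5356, 0.1561, 0.1797]
tool_rot: [3.141, 0.001, 2.775]
wrist_force: [-0.3, -0.5, 7.3]
opening: 0.0192
```

Request:
{"fn": "drive_tool", "kwargs": {
  "plan": [
    {"wx": 0, "wy": 0, "wz": 0, "dx": 0, "dy": 0, "dz": 1, "jaw": 0},
    {"wx": 0, "wy": 0, "wz": 0, "dx": 0, "dy": 0, "dz": 1.5, "jaw": 0}
  ]
}}

```text
t: 13.68
tool_pos: [0.5356, 0.1561, 0.1783]
tool_rot: [3.141, 0.001, 2.775]
wrist_force: [-1.4, -1.4, 7.0]
opening: 0.0188
```

Request:
{"fn": "drive_tool", "kwargs": {
  "plan": [
    {"wx": 0, "wy": 0, "wz": 0, "dx": 0, "dy": 0, "dz": 1, "jaw": 0},
    {"wx": 0, "wy": 0, "wz": 0, "dx": 0, "dy": 0, "dz": 2, "jaw": 0}
  ]
}}

```text
t: 13.92
tool_pos: [0.5356, 0.1561, 0.1763]
tool_rot: [3.141, 0.001, 2.775]
wrist_force: [-1.2, -1.3, 7.3]
opening: 0.0192
```

Request:
{"fn": "drive_tool", "kwargs": {
  "plan": [
    {"wx": 0, "wy": 0, "wz": 0, "dx": 0, "dy": 0, "dz": 0.7, "jaw": 0},
    {"wx": 0, "wy": 0, "wz": 0, "dx": 0, "dy": 0, "dz": 1.4, "jaw": 0}
  ]
}}

```text
t: 14.18
tool_pos: [0.5356, 0.1561, 0.1749]
tool_rot: [3.141, 0.001, 2.775]
wrist_force: [-2.2, -1.1, 6.7]
opening: 0.0192
```

Request:
{"fn": "drive_tool", "kwargs": {
  "plan": [
    {"wx": 0, "wy": 0, "wz": 0, "dx": 0, "dy": 0, "dz": 1, "jaw": 0},
    {"wx": 0, "wy": 0, "wz": 0, "dx": 0, "dy": 0, "dz": 2, "jaw": 0}
  ]
}}

```text
t: 14.42
tool_pos: [0.5356, 0.1561, 0.1729]
tool_rot: [3.141, 0.001, 2.775]
wrist_force: [-1.7, -0.2, 6.6]
opening: 0.0188
```

Past 49 mm at a steady 8 N, so this looks like the clear socket. Continuing.

Request:
{"fn": "drive_tool", "kwargs": {
  "plan": [
    {"wx": 0, "wy": 0, "wz": 0, "dx": 0, "dy": 0, "dz": 1.2, "jaw": 0},
    {"wx": 0, "wy": 0, "wz": 0, "dx": 0, "dy": 0, "dz": 2.4, "jaw": 0},
    {"wx": 0, "wy": 0, "wz": 0, "dx": 0, "dy": 0, "dz": 3.6, "jaw": 0},
    {"wx": 0, "wy": 0, "wz": 0, "dx": 0, "dy": 0, "dz": 4.8, "jaw": 0},
    {"wx": 0, "wy": 0, "wz": 0, "dx": 0, "dy": 0, "dz": 6, "jaw": 0},
    {"wx": 0, "wy": 0, "wz": 0, "dx": 0, "dy": 0, "dz": 7.2, "jaw": 0},
    {"wx": 0, "wy": 0, "wz": 0, "dx": 0, "dy": 0, "dz": 8.4, "jaw": 0}
  ]
}}

```text
t: 15.3
tool_pos: [0.5356, 0.1561, 0.1645]
tool_rot: [3.141, 0.001, 2.775]
wrist_force: [-1.2, -0.2, 7.0]
opening: 0.0189
```

Request:
{"fn": "drive_tool", "kwargs": {
  "plan": [
    {"wx": 0, "wy": 0, "wz": 0, "dx": 0, "dy": 0, "dz": 0.8, "jaw": 0},
    {"wx": 0, "wy": 0, "wz": 0, "dx": 0, "dy": 0, "dz": 1.6, "jaw": 0}
  ]
}}

```text
t: 15.55
tool_pos: [0.5356, 0.1561, 0.1629]
tool_rot: [3.141, 0.001, 2.775]
wrist_force: [-0.9, -1.4, 7.5]
opening: 0.0186
```

Request:
{"fn": "drive_tool", "kwargs": {
  "plan": [
    {"wx": 0, "wy": 0, "wz": 0, "dx": 0, "dy": 0, "dz": 0.7, "jaw": 0},
    {"wx": 0, "wy": 0, "wz": 0, "dx": 0, "dy": 0, "dz": 1.2, "jaw": 0}
  ]
}}

```text
t: 15.8
tool_pos: [0.5358, 0.1561, 0.1619]
tool_rot: [3.141, 0.001, 2.775]
wrist_force: [-1.4, -0.8, 11.0]
opening: 0.0192
```

Request:
{"fn": "drive_tool", "kwargs": {
  "plan": [
    {"wx": 0, "wy": 0, "wz": 0, "dx": 0, "dy": 0, "dz": 0.8, "jaw": 0},
    {"wx": 0, "wy": 0, "wz": 0, "dx": 0, "dy": 0, "dz": 0.8, "jaw": 0}
  ]
}}

```text
t: 16.05
tool_pos: [0.5361, 0.1562, 0.1618]
tool_rot: [3.14, 0.002, 2.775]
wrist_force: [-2.6, -0.9, 14.5]
opening: 0.0191
```

```bash
python3 - <<'E'
from h import *
im,d,c=shot('side','s5');u,v=pix(c,[.535,.155,.11]).astype(int)
cr=cv2.resize(im[v-60:v+60,u-60:u+60],(480,480),interpolation=2);cv2.imwrite('pics/c5.png',cr[:,:,::-1]);print(bot.state()['wrist_force'])
E
```

```text
[-3.35270256 -1.25800191 14.35301033]
```

View pics/c5.png

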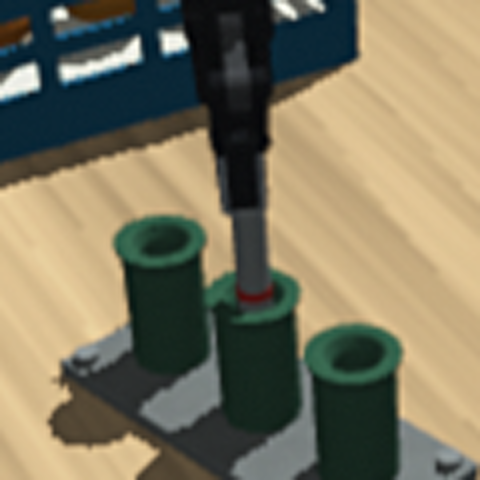

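The band sits at the rim of the middle tube, and the post stopped at 60 mm deep with a gentle 14 N. Releasing and withdrawing upward.

Request:
{"fn": "drive_tool", "kwargs": {
  "plan": [
    {"wx": 0, "wy": 0, "wz": 0, "dx": 0, "dy": 0, "dz": -0.7, "jaw": 0},
    {"wx": 0, "wy": 0, "wz": 0, "dx": 0, "dy": 0, "dz": -0.7, "jaw": 0.3},
    {"wx": 0, "wy": 0, "wz": 0, "dx": 0, "dy": 0, "dz": -0.7, "jaw": 0.6},
    {"wx": 0, "wy": 0, "wz": 0, "dx": 0, "dy": 0, "dz": -0.7, "jaw": 0.9},
    {"wx": 0, "wy": 0, "wz": 0, "dx": 0, "dy": 0, "dz": -0.7, "jaw": 0.9},
    {"wx": 0, "wy": 0, "wz": 0, "dx": 0, "dy": 0, "dz": -0.7, "jaw": 0.9},
    {"wx": 0, "wy": 0, "wz": 0, "dx": 0, "dy": 0, "dz": -0.7, "jaw": 0.9}
  ]
}}

```text
t: 16.98
tool_pos: [0.5352, 0.1561, 0.1607]
tool_rot: [-3.142, -0.0, 2.775]
wrist_force: [0.1, -0.9, -0.1]
opening: 0.0769
```

Request:
{"fn": "drive_tool", "kwargs": {
  "plan": [
    {"wx": 0, "wy": 0, "wz": 0, "dx": 0, "dy": 0, "dz": -10, "jaw": 0.9},
    {"wx": 0, "wy": 0, "wz": 0, "dx": 0, "dy": 0, "dz": -30, "jaw": 0.9},
    {"wx": 0, "wy": 0, "wz": 0, "dx": 0, "dy": 0, "dz": -60, "jaw": 0.9},
    {"wx": 0, "wy": 0, "wz": 0, "dx": 0, "dy": 0, "dz": -90, "jaw": 0.9},
    {"wx": 0, "wy": 0, "wz": 0, "dx": 0, "dy": 0, "dz": -120, "jaw": 0.9},
    {"wx": 0, "wy": 0, "wz": 0, "dx": 0, "dy": 0, "dz": -150, "jaw": 0.9},
    {"wx": 0, "wy": 0, "wz": 0, "dx": 0, "dy": 0, "dz": -150, "jaw": 0.9},
    {"wx": 0, "wy": 0, "wz": 0, "dx": 0, "dy": 0, "dz": -150, "jaw": 0.9}
  ]
}}

```text
t: 17.98
tool_pos: [0.5348, 0.156, 0.3106]
tool_rot: [-3.141, -0.0, 2.775]
wrist_force: [0.7, 0.2, -0.3]
opening: 0.077
```

```bash
python3 - <<'E'
from h import *
im,d,c=shot('side','s6');o,_,_=load('side0');P=cloud(d,c)
m=(np.hypot(P[...,0]-.535,P[...,1]-.155)<.04)&(P[...,2]>.085)&(P[...,2]<.2);q=P[m];print('post top z',q[:,2].max(),q.mean(0))
for a in (.09,.11,.13,.15):
    k=P[m&(P[...,2]>a)&(P[...,2]<a+.02)];print(a,len(k),k.mean(0).round(4))
df=np.abs(im.astype(int)-o).max(2);
for n,(u,v) in dict(p1=(402,242),p2=(474,327),p3=(243,303),k1=(290,300),k2=(313,335),k3=(398,270)).items(): print(n,(df[v-20:v+20,u-20:u+20]>50).mean().round(3))
print(bot.state()['tool_pos'],bot.state()['wrist_force'])
u,v=pix(c,[.535,.155,.11]).astype(int)
cr=cv2.resize(im[v-60:v+60,u-60:u+60],(480,480),interpolation=2);b=cv2.resize(im,(320,240));cv2.imwrite('pics/c6.png',np.hstack([cr,np.vstack([b,b*0])])[:,:,::-1])
E
```

```text
post top z 0.17481660275872346 [0.53570617 0.14832217 0.13551864]
0.09 76 [0.5358 0.1484 0.0999]
0.11 78 [0.5357 0.1483 0.1198]
0.13 89 [0.5353 0.1474 0.1405]
0.15 100 [0.5353 0.147  0.1599]
p1 0.0
p2 0.0
p3 0.0
k1 0.0
k2 0.0
k3 0.0
[0.53463818 0.15590892 0.31009477] [-0.6532224   0.56372909  0.08740353]
```

View pics/c6.png

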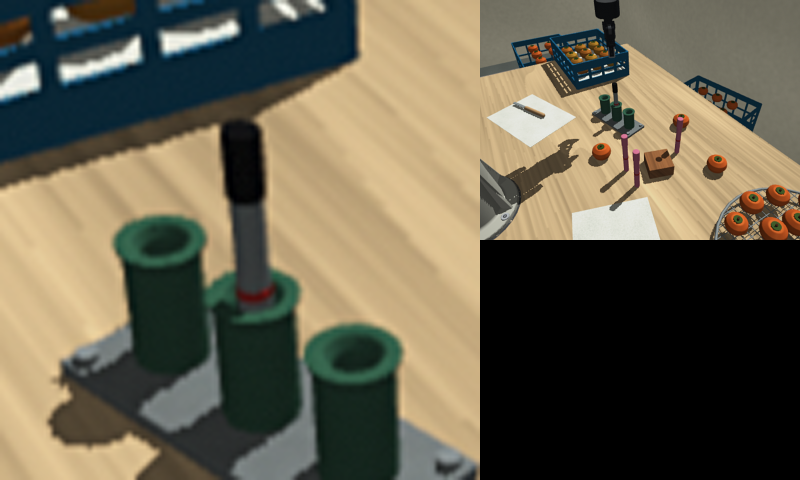

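The post stands alone in the middle tube with its top at z 0.1748 (0.174 expected when fully home) and the red band at the rim. The persimmons and pink posts look unchanged. Handing in.

```bash
python3 -c "
from workcell import bot
print(bot.finish_job())"
```

```text
the job is handed in; nothing more can be done
None
```

The steel post is fully home in the middle socket, standing on its own, and I handed the job in at about 18 s on the robot's clock.

- **Sockets:** I tried the −y tube first. It stopped dead 46 mm deep at about 17 N, so I drew the post out. The middle tube took it down at a steady 7–8 N, and it bottomed at 60 mm with about 14 N.
- **Last checks:** The post's top is at z ≈ 0.175 m, against 0.174 m expected when fully home. The red band is at the rim, and the gripper is open well above it.
- **Surroundings:** The side image shows no change at the persimmons or the neighbouring pink posts.
- **Failures and disagreements:** One move call was refused for a bad value before any motion. The camera estimates for the tubes differed by about 2 mm, so I used the average. Neither affected the result.

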